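# Draw the peg basket out from under the cabinet with a hook

### The job

The rectangular basket has been pushed back under the wall cabinet, where a hand does not fit from above. Take the wooden-handled hook by its handle, lower its bent end inside that basket behind the near wall and drag the basket towards you until its near rim stands 3 cm out in front of the cabinet doors, give or take 2 cm, so that it can be reached but does not crowd the front of the worktop; then lift the hook out and lay it down on the worktop, clear of both baskets. Do not touch the basket with the hand, keep it upright, and leave the round basket where it is.

Things in the scene. Friction and masses are not known exactly. Their poses are not given: they have to be found in the camera images.
- hook: Drag hook, loose, 0.1 kg: wooden handle, steel rod, bent-down end. Origin on the worktop below the grip point; x runs from handle to bent end, z up as it stands at the start, on its handle's tail and its bent end's foot (it can be laid down so again). Rod 8 mm thick, from x = 40 to 118 mm, there 57 mm above the underside. Centre of mass near the grip point.
- hook_grip (a point): Where to grip the hook from above, fingers closing across it (y): mid-line of the handle, 32 mm above the hook's underside. Handle with flat upright sides, 20 mm wide (y), 24 mm deep, from 100 mm behind this point to 40 mm ahead, its mid-line rising evenly from 13 mm height at the tail to 41 mm at the front. Axes as the hook's.
- hook_tip (a point): Middle of the lowest edge of the hook's bent end, 145 mm ahead (hook's x) of the grip point and 32 mm below it. The bent end is a square loop of 8 mm steel wire, 40 mm wide (y), straight down from 66 mm height to this edge; it reaches 4 mm before and behind this point.
- peg_basket: Rectangular open basket of grey plastic, 120 (x) x 130 (y) x 50 mm high, upright ribbed walls and floor 4 mm thick, about 0.2 to 0.4 kg, loose, under the wall cabinet; a loose clothes peg lies in its far half. Origin: centre of its underside; z up, its -x side faces the robot (within about 12 degrees).
- basket_front (a point): Top edge of the rectangular basket's near wall, at the middle of its width, on the outer face (60 mm from the basket's centre, height 50 mm). The front faces of the wall cabinet's doors lie at world x = 0.585, their lower edge at z = 0.546; the worktop in front of them is open above.
- round_basket: Round open basket of the same grey plastic, 128 mm across the rim, 50 mm high, with a peg in it; loose, to be left alone. Origin: centre of its underside. Either basket may stand on the left or on the right.

How it is judged:
By the outcome, as a careful person would: the job done as asked, in the order asked, and still so for the second after the job is handed in, with the robot touching nothing.
It also fails if it takes over 64 s, if anything falls off the work surface, if the arm or the gripper's body presses on something with over 40 N, if the wrist force passes 120 N, or if a joint passes its speed limit or range.

### The arm

A 6-joint arm with a two-finger parallel gripper is mounted at the origin on a cart in front of the work surface, level with it; the furniture and walls round the work are solid. World frame = base frame: x ahead of the robot, y to its left, z up, the work surface at z = 0. Lengths are in m, angles in rad, forces in N, time in s.
With the tool pointing down it reaches from about 0.3 to 0.75 m from the base axis. Payload 8.5 kg.
Tool frame: the origin (TCP) lies at the very end of the fingers, on their centre line; the grasp point (between the pads) lies 19 mm behind it; z points along the fingers, x is the direction in which the jaws open and shut, and the axes are right-handed (so a half turn about z gives the same grasp; the last joint's range is limited). The gripper opens to 85 mm and grips with 20 to 120 N. Pads are 22 mm wide; open, the fingers measure 114 mm over their backs; the gripper's body (76 mm by 85 mm) begins 54 mm behind the grasp point. The pads swing forward as they close: fully open they stand 13 mm farther back than shut.
Start: joints at [1.015, 0.381, 1.297, -0, 1.464, -0.215], TCP at [0.184, 0.518, 0.231] pointing down, gripper open.
Joint ranges: [-3.11, 3.11], [-0.89, 2.33], [0.22, 2.48], [-1.42, 4.56], [0.17, 2.85], [-2.88, 2.88]. Speed limits (rad/s): [2.39, 2.39, 3.14, 3.14, 3.14, 3.14].

### API

Orientations are given as [roll, pitch, yaw] about the fixed x, y, z axes, in that order (R = Rz(yaw) Ry(pitch) Rx(roll)).
In Python, from bench import robot gives the robot as it stands.
- The arm moves only by the tool play_rows, never from a script. Its argument "increments" is a list of rows, each an object of numbers: "tx", "ty", "tz": the shift along the tool's x, y, z each as a share of 80 cm, from -1 to 1; "turn": the turn about the tool's z as a share of pi/2 rad, from -1 to 1; "claw": the opening, from 0 (shut) to 1 (fully open). In form: [{"tx": .., "ty": .., "tz": .., "turn": .., "claw": ..}, ...]. A call has 1 to 12 rows; each row is the pose to reach, as a shift and turn from the pose commanded when the call began, along the tool's axes at that moment; what a row does not reach only later rows make up. A row lasts 1/12 s, in which the tool goes at most 41.7 mm and 7.16 degrees, less where a joint would pass 70% of its speed; a pose out of reach is approached as far as the arm can. A call with a number of a shift or a turn outside -1 to 1 is refused whole. A call with a gripper value outside its range is refused whole. The fingers move at their own pace and stop on an object; "squeeze" is the grip in N (left out, the last holds). Time passes only in rows, so rows that repeat a pose let the fingers close. It gives the time, the measured TCP pose, the force and the opening at its end, in the units of the state.
- robot.observe(): the state, without advancing time (a new reading comes with each control period).
- robot.get_image(name): name is "scene" or "top" or "wrist"; returns a dict with "image" (400x640x3 uint8, red, green, blue), "range_z" (400x640 float32, m along the optical axis (not along the pixel's ray), 0 where there is no reading), "mtx" (3x3 intrinsics, pixels), "world_from_camera" (4x4, takes a point from camera to world coordinates). Camera axes: x right, y down, z forward; pixel columns grow to the right and rows downward; lengths in m; the calibration is good to about 2 mm. The wrist camera is an equidistant fisheye: a pixel r from the principal point sees the ray r / f radians off the axis. A picture is of the moment at which its call begins.
- robot.sign_off(): hands the job in, once; it reports no verdict.
The state is a dict: "clock": time; "qpos": joint angles; "joint_vel": joint speeds; "effort": joint torques, N m; "ee_pos": TCP position; "ee_rot": TCP orientation; "wrist_force": force on the tool from outside, world axes, zero at the start; "ft_torque": the same for the moment, N m; "finger_gap": opening from 0.0 (shut) to 1.0 (fully open).
Only numpy, scipy, OpenCV 4.12 (cv2) and the standard library are available. Lean on these libraries where they do the work, as an engineer would, in place of code of your own. Each camera call takes 0.05 s, during which the arm holds its last target.

## Working session

There is one attempt and no reset: what is moved stays moved. The work goes in short steps, Python scripts to look and compute and a tool call to move; the robot and the scene stay as the last step left them, time stands still between calls to the robot, and variables do not carry over. Pictures are saved under pics/ and viewed, and the job is handed in when it is done.

Besides the shell and the picture viewer there is one more tool, called after "Emit:" as name([rows], argument=value, ...), one row to a line, values as JSON. play_rows: Moves the arm, as the interface text tells. Its arguments: {"type":"object","properties":{"increments":{"type":"array"},"squeeze":{"type":"number"}},"required":["increments"]}

```bash
mkdir -p pics; ls
cat > h.py <<'E'
import numpy as np, cv2
from bench import robot
def snap(n,f):
    d=robot.get_image(n); np.savez('pics/'+f+'.npz',**d); cv2.imwrite('pics/'+f+'.png',d['image'][:,:,::-1]); return d
def world(d):
    z=d['range_z']; K=d['mtx']; v,u=np.mgrid[0:z.shape[0],0:z.shape[1]]
    p=np.stack([(u-K[0,2])/K[0,0]*z,(v-K[1,2])/K[1,1]*z,z,np.ones_like(z)],-1)
    w=(p@d['world_from_camera'].T)[...,:3]; w[z<=0]=np.nan; return w
E
python3 - <<'E'
from h import *
for n in('scene','top'):
    d=snap(n,n+'0'); print(n,d['world_from_camera'].round(3).tolist())
o=robot.observe(); print({k:np.round(v,3).tolist() for k,v in o.items()})
E
```

```text
pics
scene [[0.673, -0.419, 0.609, -0.04], [-0.739, -0.407, 0.537, -0.626], [0.023, -0.812, -0.583, 0.664], [0.0, 0.0, 0.0, 1.0]]
top [[-0.001, -0.989, 0.149, 0.401], [-1.0, 0.004, 0.022, -0.079], [-0.023, -0.148, -0.989, 1.101], [0.0, 0.0, 0.0, 1.0]]
{'clock': 0.1, 'qpos': [1.015, 0.381, 1.298, 0.0, 1.464, -0.215], 'joint_vel': [0.002, -0.002, -0.002, -0.001, 0.0, -0.002], 'effort': [0.003, -44.922, -23.166, -0.0, 0.004, -0.0], 'ee_pos': [0.184, 0.518, 0.231], 'ee_rot': [-3.141, 0.001, 1.23], 'wrist_force': [-0.715, -0.345, -0.604], 'ft_torque': [-0.019, -0.019, 0.016], 'finger_gap': 1.0}
```

View pics/scene0.png

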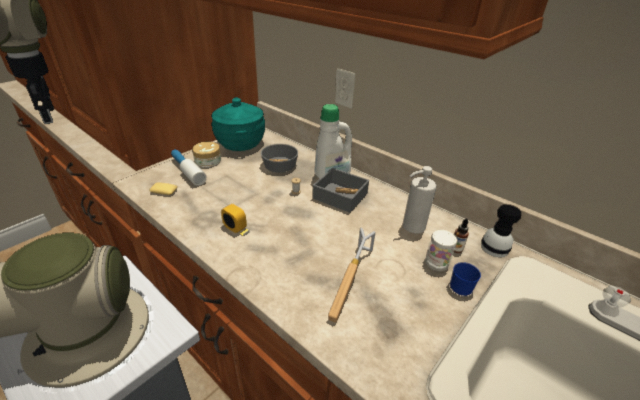

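View pics/top0.png

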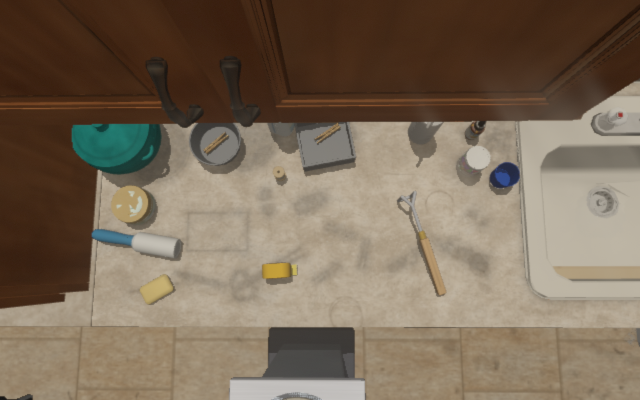

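The rectangular basket is at scene (340,188) / top (326,145), and the round basket is to its left at top (217,144). The hook is at top (425,245), with its bent end at (405,200). A small cork stands at top (279,174), a bottle is behind the basket, and a dispenser stands at top (422,130).

Run:
```python
from h import *
for n in('scene0','top0'):
    d=dict(np.load(f'pics/{n}.npz')); w=world(d); im=d['image']
    hsv=cv2.cvtColor(im,cv2.COLOR_RGB2HSV)
    X,Y,Z=w[...,0],w[...,1],w[...,2]
    # all objects above counter, below 0.3
    m=((Z>0.008)&(Z<0.3)&(X>0.25)&(X<0.85)&(Y>-0.35)&(Y<0.45)).astype(np.uint8)
    k,l,s,c=cv2.connectedComponentsWithStats(m)
    for i in range(1,k):
        if s[i,4]>40:
            q=w[l==i]; print(n,s[i].tolist(),'min',np.percentile(q,1,0).round(3),'max',np.percentile(q,99,0).round(3))
    # rim points of baskets
    m=(abs(Z-0.05)<0.004)&(X>0.5)&(X<0.85)
    g=(hsv[...,1]<80)
    m&=g&(Y>-0.1)&(Y<0.4)
    k,l,s,c=cv2.connectedComponentsWithStats(cv2.dilate(m.astype(np.uint8),np.ones((3,3))))
    for i in range(1,k):
        q=w[(l==i)&m]
        if len(q)>15: print('rim',len(q),q.min(0).round(3),q.max(0).round(3),cv2.minAreaRect(q[:,:2].astype(np.float32)))
```

```text
scene0 [214, 97, 51, 53, 2025] min [0.632 0.333 0.012] max [0.797 0.446 0.172]
scene0 [312, 104, 57, 107, 3319] min [ 0.651 -0.139  0.009] max [0.843 0.06  0.243]
scene0 [175, 141, 46, 44, 1056] min [0.435 0.285 0.009] max [0.598 0.444 0.057]
scene0 [261, 143, 37, 28, 782] min [0.658 0.14  0.009] max [0.779 0.262 0.052]
scene0 [403, 166, 34, 66, 1423] min [ 0.712 -0.339  0.011] max [ 0.769 -0.28   0.19 ]
scene0 [291, 178, 10, 14, 113] min [0.625 0.033 0.009] max [0.651 0.057 0.048]
scene0 [149, 182, 28, 13, 250] min [0.326 0.3   0.008] max [0.389 0.37  0.023]
scene0 [221, 204, 26, 28, 524] min [0.384 0.013 0.01 ] max [0.421 0.075 0.064]
scene0 [328, 227, 47, 95, 889] min [ 0.348 -0.348  0.01 ] max [ 0.584 -0.246  0.066]
rim 129 [0.657 0.137 0.046] [0.782 0.266 0.053] ((0.7193602919578552, 0.20171670615673065), (0.12957793474197388, 0.12269479036331177), 48.0832633972168)
rim 254 [ 0.649 -0.099  0.046] [0.839 0.062 0.054] ((0.731412947177887, -0.03780937194824219), (0.17604628205299377, 0.15849822759628296), 52.59864807128906)
top0 [189, 123, 52, 43, 749] min [0.659 0.138 0.008] max [
[... 656 characters left out ...]
]
top0 [109, 231, 72, 28, 1203] min [0.439 0.286 0.014] max [0.497 0.448 0.051]
top0 [262, 263, 30, 16, 438] min [0.387 0.013 0.036] max [0.422 0.078 0.066]
top0 [140, 274, 34, 30, 611] min [0.33  0.3   0.009] max [0.394 0.375 0.023]
rim 192 [0.659 0.137 0.046] [0.763 0.264 0.054] ((0.710602343082428, 0.2005753219127655), (0.12650762498378754, 0.10402003675699234), 89.90989685058594)
rim 208 [ 0.651 -0.098  0.046] [0.761 0.072 0.054] ((0.7066470384597778, -0.00648072361946106), (0.1878879815340042, 0.06893237680196762), 47.543540954589844)
rim 93 [0.533 0.368 0.049] [0.581 0.399 0.054] ((0.5551474690437317, 0.3823119103908539), (0.026450790464878082, 0.050710853189229965), 48.34336853027344)
```

Run:
```python
from h import *
d=dict(np.load('pics/scene0.npz')); cv2.imwrite('pics/c1.png',cv2.resize(d['image'][140:330,270:450,::-1],None,fx=3,fy=3,interpolation=cv2.INTER_CUBIC)[:600])
d=dict(np.load('pics/top0.npz')); cv2.imwrite('pics/c2.png',cv2.resize(d['image'][100:300,260:460,::-1],None,fx=3,fy=3,interpolation=cv2.INTER_CUBIC))
```

```text
(no output)
```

View pics/c1.png

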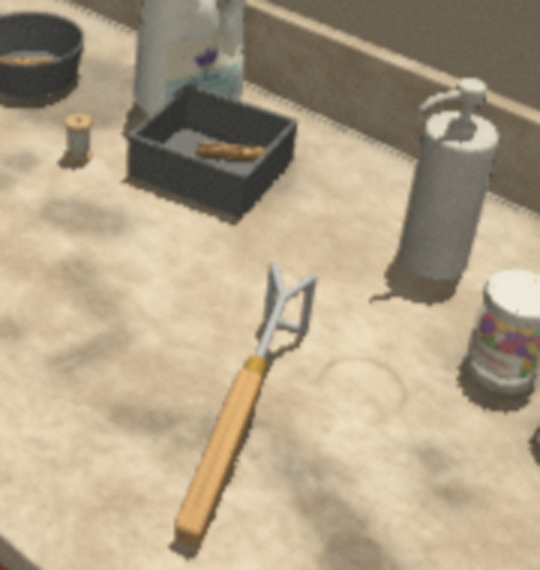

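View pics/c2.png

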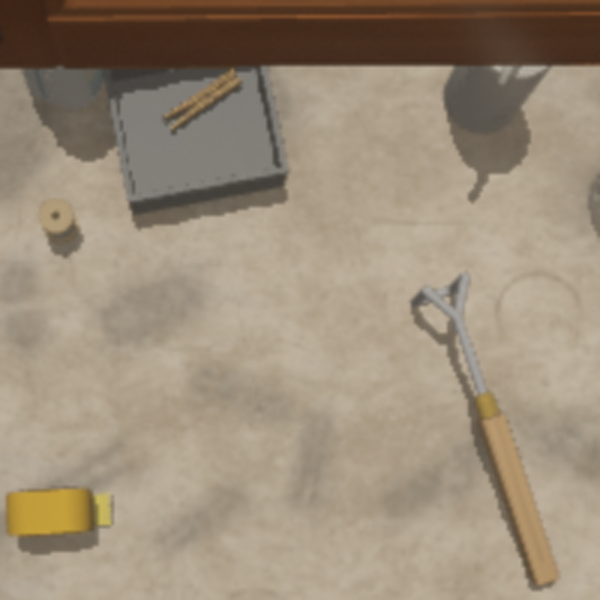

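```bash
cat > fit.py <<'E'
from h import *
from scipy.optimize import least_squares
def hook(d):
    w=world(d); im=d['image']; hsv=cv2.cvtColor(im,cv2.COLOR_RGB2HSV)
    X,Y,Z=w[...,0],w[...,1],w[...,2]
    b=(X>0.3)&(X<0.62)&(Y<-0.2)&(Y>-0.4)&(Z>0.008)&(Z<0.08)
    wood=b&(hsv[...,1]>110)&(hsv[...,2]>90)
    return w[b],w[wood]
def edge(d,a,b,z=0.05):
    K=d['mtx'];T=d['world_from_camera'];o=[]
    for u,v in(a,b):
        r=T[:3,:3]@np.array([(u-K[0,2])/K[0,0],(v-K[1,2])/K[1,1],1]); o.append(T[:3,3]+r*(z-T[2,3])/r[2])
    return np.array(o)
E
python3 - <<'E'
from fit import *
P=[]
for n in('scene0','top0'):
    d=dict(np.load(f'pics/{n}.npz')); a,wd=hook(d)
    c=wd[:,:2].mean(0); u,s,vt=np.linalg.svd(wd[:,:2]-c); ax=vt[0]*np.sign(vt[0][0])
    t=(wd[:,:2]-c)@ax; ta=(a[:,:2]-c)@ax; tn=(a[:,:2]-c)@np.array([-ax[1],ax[0]])
    f=ta>ta.max()-0.012
    print(n,len(wd),c.round(4),'yaw',np.degrees(np.arctan2(ax[1],ax[0])).round(2),'t',t.min().round(3),t.max().round(3),'tall',ta.min().round(4),ta.max().round(4),'loop n',tn[f].min().round(3),tn[f].max().round(3),'width',tn[ta<0].min().round(4),tn[ta<0].max().round(4))
    for lo in np.arange(-.08,.2,.02):
        q=(ta>lo)&(ta<lo+.02); 
        if q.any(): print('  ',round(lo+.01,3),np.median(tn[q]).round(4),a[q][:,2].max().round(3))
    tip_end=c+ax*(ta.max()-0.004); print('tip',tip_end,'grip',tip_end-ax*0.145,'tail-based grip',c+ax*(ta.min()+0.1))
d=dict(np.load('pics/top0.npz')); f=lambda x,y:(260+x/3-.33,100+y/3-.33)
for a,b,nm in(((132,203),(284,175),'near'),((112,92),(132,203),'left'),((267,75),(284,175),'right')):
    e=edge(d,f(*a),f(*b)); v=e[1]-e[0]; print(nm,e.round(4).tolist(),np.linalg.norm(v).round(3),np.degrees(np.arctan2(v[1],v[0])).round(1))
d=dict(np.load('pics/scene0.npz')); f=lambda x,y:(270+x/3-.33,140+y/3-.33)
for a,b,nm in(((130,141),(237,183),'near'),((130,141),(191,91),'left'),((237,183),(296,126),'right')):
    e=edge(d,f(*a),f(*b)); v=e[1]-e[0]; print(nm,e.round(4).tolist(),np.linalg.norm(v).round(3),np.degrees(np.arctan2(v[1],v[0])).round(1))
E
```

```text
scene0 593 [ 0.4101 -0.3243] yaw 19.35 t -0.065 0.087 tall -0.0652 0.1831 loop n -0.018 0.022 width -0.008 0.0124
   -0.07 0.0011 0.027
   -0.05 0.0004 0.032
   -0.03 0.0005 0.034
   -0.01 -0.0 0.04
   0.01 0.0006 0.044
   0.03 0.0002 0.048
   0.05 0.0006 0.051
   0.07 0.0014 0.055
   0.09 0.0011 0.052
   0.11 0.0019 0.054
   0.13 0.002 0.059
   0.15 0.0015 0.063
   0.17 -0.0039 0.068
   0.19 -0.0095 0.066
tip [ 0.57907168 -0.26495372] grip [ 0.44226408 -0.31300246] tail-based grip [ 0.44298471 -0.31274936]
top0 46 [ 0.4861 -0.295 ] yaw 8.12 t -0.009 0.01 tall -0.1417 0.1043 loop n -0.001 0.038 width -0.0397 0.006
   -0.07 -0.0129 0.043
   -0.05 -0.0085 0.048
   -0.03 -0.005 0.052
   -0.01 -0.002 0.054
   0.01 0.0012 0.054
   0.03 0.0047 0.055
   0.05 0.0086 0.06
   0.07 0.0134 0.064
   0.09 0.0225 0.068
   0.11 0.0055 0.068
tip [ 0.58539223 -0.28087277] grip [ 0.44184432 -0.30134218] tail-based grip [ 0.44475599 -0.30092698]
near [[0.6495, -0.0179, 0.05], [0.6717, -0.1397, 0.05]] 0.124 -79.7
left [[0.7418, -0.0013, 0.05], [0.6495, -0.0179, 0.05]] 0.094 -169.8
right [[0.7551, -0.127, 0.05], [0.6717, -0.1397, 0.05]] 0.084 -171.3
near [[0.6431, -0.0233, 0.05], [0.6612, -0.1423, 0.05]] 0.12 -81.4
left [[0.6431, -0.0233, 0.05], [0.7578, -0.0059, 0.05]] 0.116 8.6
right [[0.6612, -0.1423, 0.05], [0.7803, -0.125, 0.05]] 0.12 8.3
```

```bash
cat > inc.py <<'E'
import sys
from fit import *
from scipy.spatial.transform import Rotation as Ro
def inc(p,yawdeg):
    o=robot.observe(); R=Ro.from_euler('xyz',o['ee_rot']).as_matrix()
    s=R.T@(np.array(p)-o['ee_pos'])/0.8
    dy=(yawdeg-np.degrees(o['ee_rot'][2])+180)%360-180
    print('t',round(o['clock'],2),'pos',np.round(o['ee_pos'],4),'yaw',np.degrees(o['ee_rot'][2]).round(2),'J',np.round(o['qpos'],2),'F',np.round(o['wrist_force'],1),'gap',round(o['finger_gap'],3))
    print('tx %.4f ty %.4f tz %.4f turn %.4f  dist_rows %.1f'%(*s,-dy/90,np.linalg.norm(s)*.8/.0417))
if len(sys.argv)>4: inc([float(a) for a in sys.argv[1:4]],float(sys.argv[4]))
E
python3 inc.py 0.313 0.104 0.22 0
```

```text
t 0.1 pos [0.1837 0.5181 0.2308] yaw 70.47 J [ 1.01  0.38  1.3   0.    1.46 -0.22] F [-0.7 -0.3 -0.6] gap 1.0
tx -0.4338 ty 0.3254 tz 0.0139 turn 0.7830  dist_rows 10.4
```

Emit:
play_rows([
  {"tx":-0.04,"ty":0.03,"tz":0,"turn":0.06,"claw":1},
  {"tx":-0.08,"ty":0.06,"tz":0,"turn":0.13,"claw":1},
  {"tx":-0.12,"ty":0.09,"tz":0,"turn":0.2,"claw":1},
  {"tx":-0.16,"ty":0.12,"tz":0,"turn":0.27,"claw":1},
  {"tx":-0.2,"ty":0.15,"tz":0.005,"turn":0.34,"claw":1},
  {"tx":-0.24,"ty":0.18,"tz":0.01,"turn":0.41,"claw":1},
  {"tx":-0.28,"ty":0.21,"tz":0.01,"turn":0.48,"claw":1},
  {"tx":-0.32,"ty":0.24,"tz":0.01,"turn":0.55,"claw":1},
  {"tx":-0.36,"ty":0.27,"tz":0.01,"turn":0.62,"claw":1},
  {"tx":-0.4,"ty":0.3,"tz":0.01,"turn":0.69,"claw":1},
  {"tx":-0.43,"ty":0.325,"tz":0.01,"turn":0.75,"claw":1},
  {"tx":-0.434,"ty":0.325,"tz":0.01,"turn":0.78,"claw":1},
])

```text
clock: 1.1
ee_pos: [0.3144, 0.1005, 0.2233]
ee_rot: [3.141, -0.001, -0.006]
wrist_force: [-0.2, 0.6, 0.8]
finger_gap: 0.998
```

```bash
python3 inc.py 0.4425 -0.3128 0.15 -70.6
```

```text
t 1.1 pos [0.3144 0.1005 0.2233] yaw -0.32 J [-0.05 -0.01  1.83 -0.    1.32 -0.05] F [-0.2  0.6  0.8] gap 0.998
tx 0.1629 ty 0.5156 tz 0.0923 turn 0.7809  dist_rows 10.5
```

Emit:
play_rows([
  {"tx":0.015,"ty":0.047,"tz":0.005,"turn":0.07,"claw":1},
  {"tx":0.03,"ty":0.094,"tz":0.01,"turn":0.14,"claw":1},
  {"tx":0.045,"ty":0.141,"tz":0.02,"turn":0.21,"claw":1},
  {"tx":0.06,"ty":0.188,"tz":0.03,"turn":0.28,"claw":1},
  {"tx":0.075,"ty":0.235,"tz":0.04,"turn":0.35,"claw":1},
  {"tx":0.09,"ty":0.282,"tz":0.05,"turn":0.42,"claw":1},
  {"tx":0.105,"ty":0.33,"tz":0.06,"turn":0.49,"claw":1},
  {"tx":0.12,"ty":0.375,"tz":0.07,"turn":0.56,"claw":1},
  {"tx":0.135,"ty":0.42,"tz":0.08,"turn":0.63,"claw":1},
  {"tx":0.15,"ty":0.47,"tz":0.09,"turn":0.7,"claw":1},
  {"tx":0.163,"ty":0.515,"tz":0.092,"turn":0.77,"claw":1},
  {"tx":0.163,"ty":0.516,"tz":0.092,"turn":0.781,"claw":1},
])

```text
clock: 2.1
ee_pos: [0.446, -0.3136, 0.1482]
ee_rot: [3.141, -0.001, -1.231]
wrist_force: [-0.3, 0.3, -0.3]
finger_gap: 1.003
```

Emit:
play_rows([
  {"tx":0,"ty":0,"tz":0,"turn":0,"claw":0.6},
  {"tx":0,"ty":0,"tz":0,"turn":0,"claw":0.6},
])

```text
clock: 2.27
ee_pos: [0.4448, -0.3073, 0.1493]
ee_rot: [3.141, 0.001, -1.221]
wrist_force: [-0.5, 0.4, 0.1]
finger_gap: 0.749
```

```bash
python3 inc.py 0.4425 -0.3128 0.013 -70.6; python3 -c "
from h import *
snap('wrist','w1');snap('top','top1')"
```

```text
t 2.27 pos [ 0.4448 -0.3073  0.1493] yaw -69.95 J [-0.82  0.44  1.46  0.    1.25  0.4 ] F [-0.5  0.4  0.1] gap 0.749
tx 0.0058 ty 0.0050 tz 0.1704 turn 0.0072  dist_rows 3.3
```

View pics/w1.png

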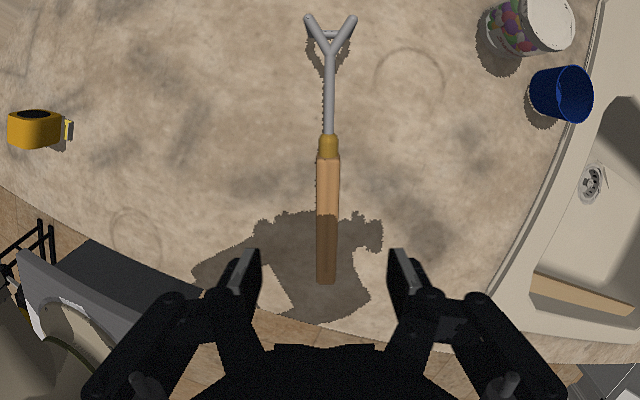

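View pics/top1.png

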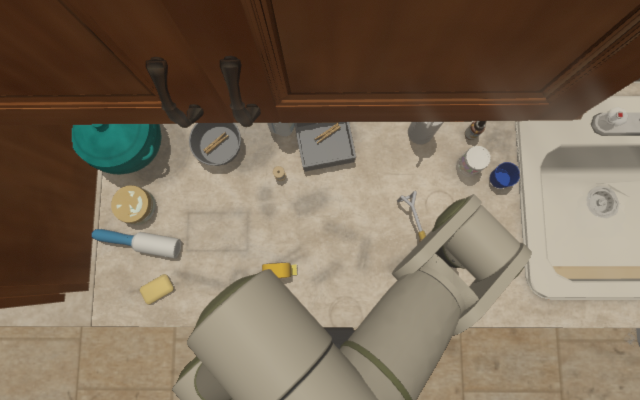

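The wrist view shows the handle centred between the open fingers, its axis along image column ~328. The bent end is at (330,30) and the alignment is good.

Emit:
play_rows([
  {"tx":0,"ty":0,"tz":0,"turn":0,"claw":0.6},
  {"tx":0,"ty":0,"tz":0,"turn":0,"claw":0.6},
])

```text
clock: 2.53
ee_pos: [0.4452, -0.3071, 0.1501]
ee_rot: [-3.141, -0.0, -1.221]
wrist_force: [0.0, 0.7, 0.4]
finger_gap: 0.603
```

```bash
python3 inc.py 0.4425 -0.3128 0.014 -70.6
```

```text
t 2.53 pos [ 0.4452 -0.3071  0.1501] yaw -69.94 J [-0.82  0.44  1.46  0.    1.25  0.4 ] F [0.  0.7 0.4] gap 0.603
tx 0.0054 ty 0.0056 tz 0.1702 turn 0.0074  dist_rows 3.3
```

Emit:
play_rows([
  {"tx":0.005,"ty":0.0055,"tz":0,"turn":0.007,"claw":0.6},
  {"tx":0.005,"ty":0.0055,"tz":0.035,"turn":0.007,"claw":0.6},
  {"tx":0.005,"ty":0.0055,"tz":0.07,"turn":0.007,"claw":0.6},
  {"tx":0.005,"ty":0.0055,"tz":0.1,"turn":0.007,"claw":0.6},
  {"tx":0.005,"ty":0.0055,"tz":0.13,"turn":0.007,"claw":0.6},
  {"tx":0.005,"ty":0.0055,"tz":0.155,"turn":0.007,"claw":0.6},
  {"tx":0.005,"ty":0.0055,"tz":0.168,"turn":0.007,"claw":0.6},
  {"tx":0.005,"ty":0.0055,"tz":0.168,"turn":0.007,"claw":0.6},
  {"tx":0.005,"ty":0.0055,"tz":0.168,"turn":0.007,"claw":0.6},
])

```text
clock: 3.28
ee_pos: [0.4425, -0.3135, 0.0158]
ee_rot: [-3.142, -0.0, -1.233]
wrist_force: [0.1, -0.1, -0.2]
finger_gap: 0.602
```

```bash
python3 inc.py 0.4425 -0.3128 0.014 -70.6; python3 -c "
from h import *
snap('wrist','w2')"
```

```text
t 3.28 pos [ 0.4425 -0.3135  0.0158] yaw -70.65 J [-0.83  0.62  1.6  -0.    0.92  0.4 ] F [ 0.1 -0.1 -0.2] gap 0.602
tx -0.0008 ty -0.0002 tz 0.0022 turn -0.0006  dist_rows 0.0
```

View pics/w2.png

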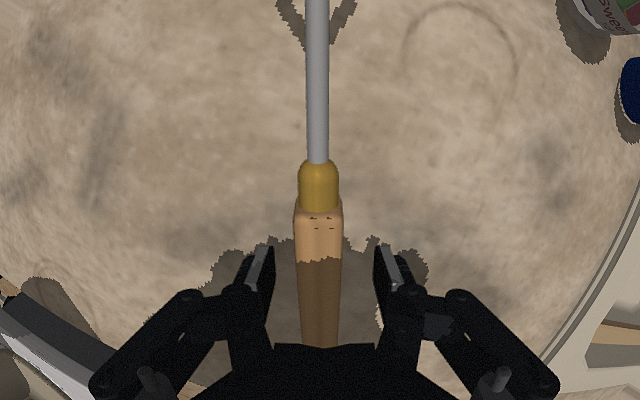

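The handle is centred between the pads, at image column ~320. Closing now.

Emit:
play_rows([
  {"tx":0,"ty":0,"tz":0,"turn":0,"claw":0},
  {"tx":0,"ty":0,"tz":0,"turn":0,"claw":0},
  {"tx":0,"ty":0,"tz":0,"turn":0,"claw":0},
  {"tx":0,"ty":0,"tz":0,"turn":0,"claw":0},
  {"tx":0,"ty":0,"tz":0,"turn":0,"claw":0},
  {"tx":0,"ty":0,"tz":0,"turn":0,"claw":0},
  {"tx":0,"ty":0,"tz":0,"turn":0,"claw":0},
  {"tx":0,"ty":0,"tz":0,"turn":0,"claw":0},
], squeeze=80)

```text
clock: 4.0
ee_pos: [0.4428, -0.3137, 0.0164]
ee_rot: [-3.141, -0.002, -1.233]
wrist_force: [-1.6, 0.8, 6.9]
finger_gap: 0.218
```

```bash
python3 inc.py 0.4425 -0.3128 0.12 -70.6
```

```text
t 4.0 pos [ 0.4428 -0.3137  0.0164] yaw -70.63 J [-0.83  0.62  1.6  -0.    0.92  0.4 ] F [-1.6  0.8  6.9] gap 0.218
tx -0.0010 ty -0.0001 tz -0.1295 turn -0.0003  dist_rows 2.5
```

Emit:
play_rows([
  {"tx":0,"ty":0,"tz":-0.015,"turn":0,"claw":0},
  {"tx":0,"ty":0,"tz":-0.04,"turn":0,"claw":0},
  {"tx":0,"ty":0,"tz":-0.07,"turn":0,"claw":0},
  {"tx":0,"ty":0,"tz":-0.1,"turn":0,"claw":0},
  {"tx":0,"ty":0,"tz":-0.12,"turn":0,"claw":0},
  {"tx":0,"ty":0,"tz":-0.13,"turn":0,"claw":0},
  {"tx":0,"ty":0,"tz":-0.13,"turn":0,"claw":0},
])

```text
clock: 4.58
ee_pos: [0.4429, -0.3136, 0.1209]
ee_rot: [-3.14, -0.003, -1.233]
wrist_force: [0.6, -0.6, -1.2]
finger_gap: 0.218
```

```bash
python3 inc.py 0.4425 -0.3128 0.12 -70.6; python3 -c "
from h import *
snap('scene','s3');snap('wrist','w3')"
```

```text
t 4.58 pos [ 0.4429 -0.3136  0.1209] yaw -70.64 J [-0.83  0.47  1.49  0.    1.17  0.4 ] F [ 0.6 -0.6 -1.2] gap 0.218
tx -0.0011 ty 0.0001 tz 0.0011 turn -0.0005  dist_rows 0.0
```

View pics/s3.png

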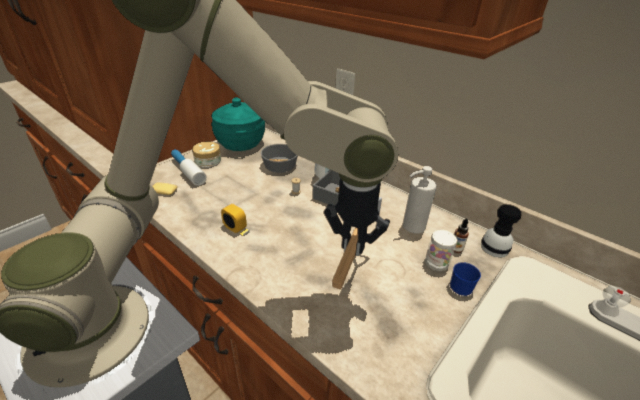

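View pics/w3.png

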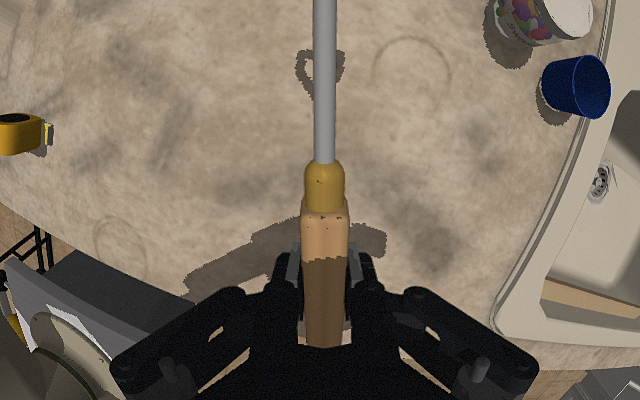

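The hook is held and lifted, and the rod is straight ahead in the wrist view. Next I move it over the basket, above rim height.

```bash
python3 inc.py 0.505 -0.105 0.125 -80.5
```

```text
t 4.68 pos [ 0.4421 -0.3129  0.1186] yaw -70.65 J [-0.83  0.48  1.49  0.    1.17  0.4 ] F [-0.3  0.9 -1.5] gap 0.217
tx -0.2192 ty -0.1602 tz -0.0079 turn 0.1094  dist_rows 5.2
```

Emit:
play_rows([
  {"tx":-0.02,"ty":-0.015,"tz":-0.01,"turn":0.01,"claw":0},
  {"tx":-0.05,"ty":-0.035,"tz":-0.01,"turn":0.03,"claw":0},
  {"tx":-0.08,"ty":-0.06,"tz":-0.01,"turn":0.04,"claw":0},
  {"tx":-0.11,"ty":-0.08,"tz":-0.01,"turn":0.06,"claw":0},
  {"tx":-0.14,"ty":-0.1,"tz":-0.01,"turn":0.07,"claw":0},
  {"tx":-0.17,"ty":-0.12,"tz":-0.01,"turn":0.09,"claw":0},
  {"tx":-0.2,"ty":-0.145,"tz":-0.01,"turn":0.1,"claw":0},
  {"tx":-0.215,"ty":-0.157,"tz":-0.01,"turn":0.109,"claw":0},
  {"tx":-0.219,"ty":-0.16,"tz":-0.01,"turn":0.109,"claw":0},
  {"tx":-0.219,"ty":-0.16,"tz":-0.01,"turn":0.109,"claw":0},
])

```text
clock: 5.52
ee_pos: [0.5049, -0.1045, 0.1262]
ee_rot: [3.14, 0.001, -1.402]
wrist_force: [-0.3, 0.3, -1.9]
finger_gap: 0.216
```

```bash
python3 inc.py 0.544 -0.099 0.125 -80.5; python3 -c "
from h import *
snap('scene','s4');snap('wrist','w4');snap('top','t4')"
```

```text
t 5.52 pos [ 0.5049 -0.1045  0.1262] yaw -80.33 J [-0.43  0.43  1.56 -0.    1.16  0.97] F [-0.3  0.3 -1.9] gap 0.216
tx 0.0014 ty -0.0494 tz 0.0014 turn 0.0019  dist_rows 0.9
```

View pics/s4.png

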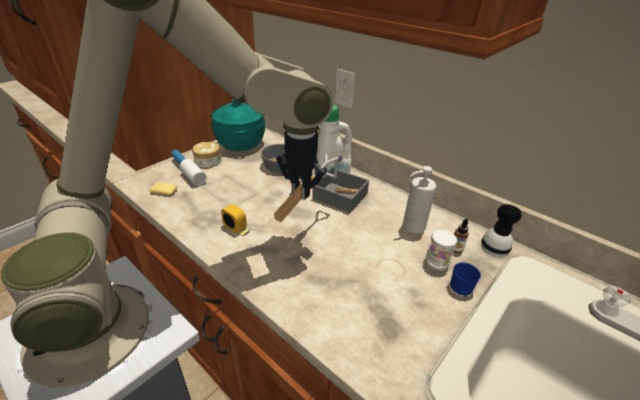

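View pics/w4.png

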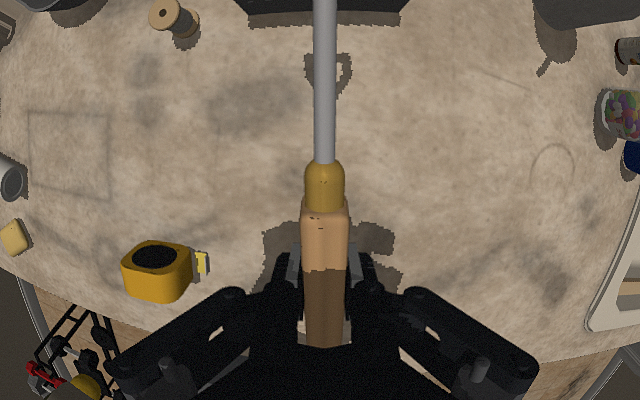

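View pics/t4.png

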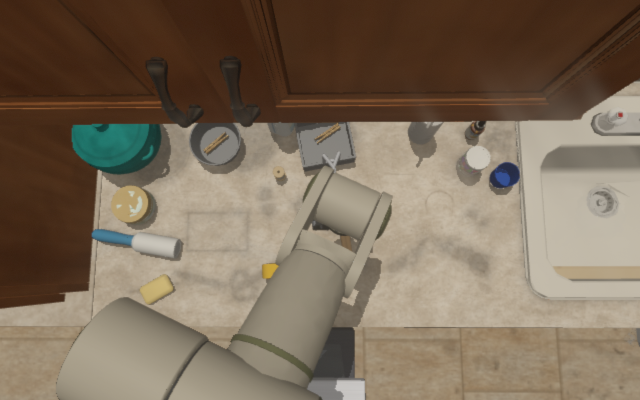

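Run:
```python
from h import *
for n in ('s4','t4'):
    d=dict(np.load(f'pics/{n}.npz')); w=world(d); a=w.reshape(-1,3)
    if n=='s4':
        u=w[60:200,240:335].reshape(-1,3)
        for lo in (.4,.45,.5,.55,.6):
            q=u[(u[:,0]>lo)&(u[:,0]<lo+.05)&(u[:,1]<0.0)&(u[:,1]>-.3)]; print(lo,len(q),q[:,2].max() if len(q) else 0)
    q=a[(a[:,0]>.585)&(a[:,0]<.70)&(a[:,1]>-.14)&(a[:,1]<-.02)&(a[:,2]>.09)&(a[:,2]<.2)]
    print(n,len(q),q.min(0).round(4),q.max(0).round(4))
    f=q[q[:,0]>0.635];print(f[:,:2].mean(0),f[:,1].min(),f[:,1].max())
```

```text
0.4 1530 0.4724061633758544
0.45 3141 0.4496072172338771
0.5 1113 0.44368663914867135
0.55 18 0.4184972515386032
0.6 140 0.17598734144963374
s4 163 [ 0.5991 -0.1008  0.111 ] [ 0.6538 -0.0606  0.1764]
[ 0.64638788 -0.08806854] -0.10077926719136321 -0.06061558754792706
t4 168 [ 0.6112 -0.1025  0.1125] [ 0.6555 -0.0632  0.1782]
[ 0.64495905 -0.08230986] -0.10253465383789728 -0.0631765503337446
```

The measured loop spans y −0.101…−0.062 with its far edge at x 0.654, and its top is 66 mm above the underside. This agrees with the grip geometry. Advancing, then lowering.

Emit:
play_rows([
  {"tx":0.001,"ty":-0.02,"tz":0,"turn":0.002,"claw":0},
  {"tx":0.001,"ty":-0.04,"tz":0,"turn":0.002,"claw":0},
  {"tx":0.001,"ty":-0.051,"tz":0,"turn":0.002,"claw":0},
  {"tx":0.001,"ty":-0.051,"tz":0,"turn":0.002,"claw":0},
  {"tx":0.001,"ty":-0.051,"tz":0,"turn":0.002,"claw":0},
])

```text
clock: 6.08
ee_pos: [0.545, -0.1, 0.1269]
ee_rot: [3.141, 0.0, -1.408]
wrist_force: [-0.3, -0.0, -1.6]
finger_gap: 0.223
```

```bash
python3 inc.py 0.546 -0.099 0.033 -80.5
python3 - <<'E'
from h import *
d=snap('scene','s5');
cv2.imwrite('pics/s5c.png',cv2.resize(d['image'][120:250,250:400,::-1],None,fx=4,fy=4,interpolation=cv2.INTER_CUBIC))
d=snap('top','t5');
cv2.imwrite('pics/t5c.png',cv2.resize(d['image'][100:220,260:400,::-1],None,fx=4,fy=4,interpolation=cv2.INTER_CUBIC))
E
```

```text
t 6.08 pos [ 0.545  -0.1     0.1269] yaw -80.65 J [-0.4   0.49  1.45 -0.    1.21  1.01] F [-0.3 -0.  -1.6] gap 0.223
tx -0.0010 ty -0.0015 tz 0.1174 turn -0.0017  dist_rows 2.3
```

View pics/s5c.png

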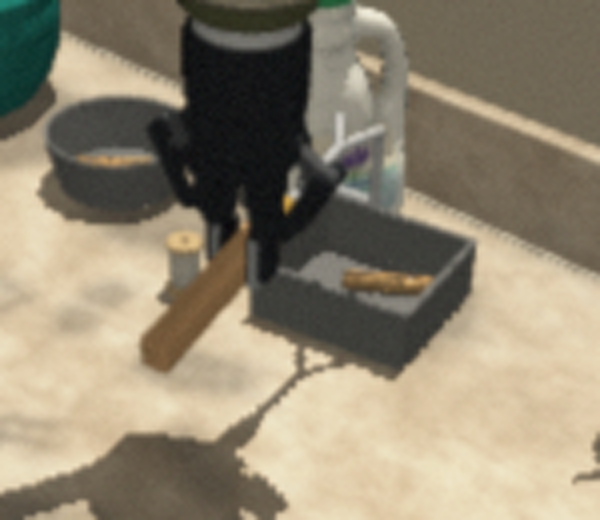

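View pics/t5c.png

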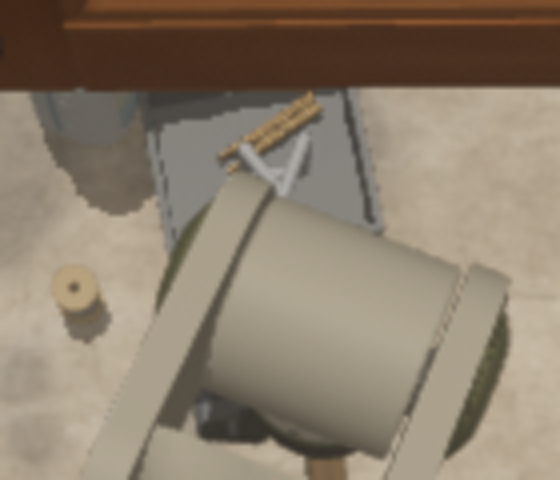

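The loop is over the basket interior, in front of the peg. Lowering.

Emit:
play_rows([
  {"tx":0,"ty":-0.001,"tz":0.02,"turn":0,"claw":0},
  {"tx":0,"ty":-0.001,"tz":0.04,"turn":0,"claw":0},
  {"tx":0,"ty":-0.001,"tz":0.06,"turn":0,"claw":0},
  {"tx":0,"ty":-0.001,"tz":0.08,"turn":0,"claw":0},
  {"tx":0,"ty":-0.001,"tz":0.1,"turn":0,"claw":0},
  {"tx":0,"ty":-0.001,"tz":0.11,"turn":0,"claw":0},
  {"tx":0,"ty":-0.001,"tz":0.117,"turn":0,"claw":0},
  {"tx":0,"ty":-0.001,"tz":0.117,"turn":0,"claw":0},
  {"tx":0,"ty":-0.001,"tz":0.117,"turn":0,"claw":0},
])

```text
clock: 6.93
ee_pos: [0.5464, -0.0996, 0.0342]
ee_rot: [-3.141, -0.0, -1.407]
wrist_force: [0.1, -0.2, -0.1]
finger_gap: 0.221
```

```bash
python3 inc.py 0.526 -0.103 0.033 -80.5
python3 - <<'E'
from h import *
d=snap('scene','s6');
cv2.imwrite('pics/s6c.png',cv2.resize(d['image'][120:250,250:400,::-1],None,fx=4,fy=4,interpolation=cv2.INTER_CUBIC))
d=snap('wrist','w6')
E
```

```text
t 6.93 pos [ 0.5464 -0.0996  0.0342] yaw -80.64 J [-0.39  0.61  1.55 -0.    0.99  1.01] F [ 0.1 -0.2 -0.1] gap 0.221
tx 0.0001 ty 0.0259 tz 0.0015 turn -0.0016  dist_rows 0.5
```

View pics/s6c.png

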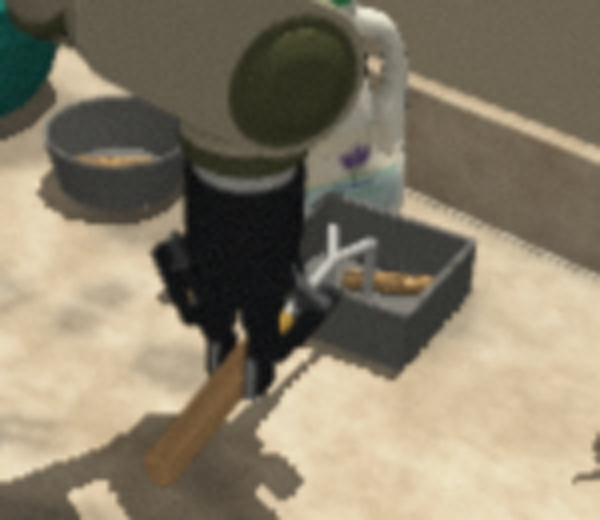

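View pics/w6.png

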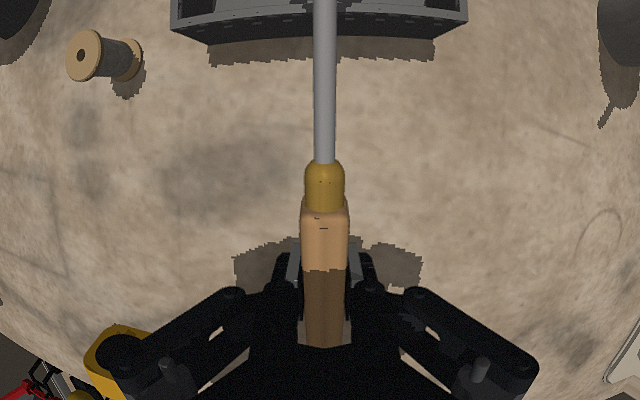

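The loop is inside, behind the near wall, and the basket is centred on the rod. Dragging slowly.

Emit:
play_rows([
  {"tx":0,"ty":0.007,"tz":0,"turn":0,"claw":0},
  {"tx":0,"ty":0.014,"tz":0,"turn":0,"claw":0},
  {"tx":0,"ty":0.02,"tz":0,"turn":0,"claw":0},
  {"tx":0,"ty":0.025,"tz":0,"turn":0,"claw":0},
  {"tx":0,"ty":0.03,"tz":0,"turn":0,"claw":0},
  {"tx":0,"ty":0.035,"tz":0,"turn":0,"claw":0},
  {"tx":0,"ty":0.04,"tz":0,"turn":0,"claw":0},
  {"tx":0,"ty":0.046,"tz":0,"turn":0,"claw":0},
  {"tx":0,"ty":0.052,"tz":0,"turn":0,"claw":0},
  {"tx":0,"ty":0.058,"tz":0,"turn":0,"claw":0},
  {"tx":0,"ty":0.064,"tz":0,"turn":0,"claw":0},
  {"tx":0,"ty":0.07,"tz":0,"turn":0,"claw":0},
])

```text
clock: 8.03
ee_pos: [0.4906, -0.1086, 0.0338]
ee_rot: [-3.141, -0.0, -1.407]
wrist_force: [2.7, 0.2, -1.1]
finger_gap: 0.219
```

```bash
python3 inc.py 0.426 -0.120 0.034 -80.5
python3 - <<'E'
from h import *
d=snap('scene','s7');
cv2.imwrite('pics/s7c.png',cv2.resize(d['image'][120:250,250:400,::-1],None,fx=4,fy=4,interpolation=cv2.INTER_CUBIC))
d=snap('wrist','w7')
E
```

```text
t 8.03 pos [ 0.4906 -0.1086  0.0338] yaw -80.64 J [-0.45  0.54  1.7   0.    0.9   0.95] F [ 2.7  0.2 -1.1] gap 0.219
tx 0.0009 ty 0.0821 tz -0.0003 turn -0.0016  dist_rows 1.6
```

View pics/s7c.png

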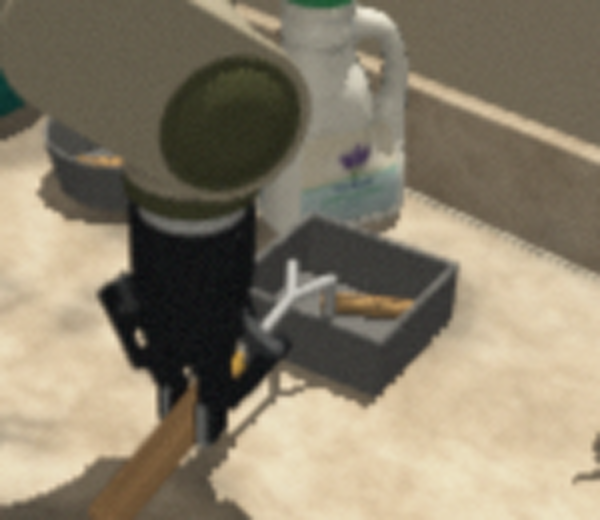

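View pics/w7.png

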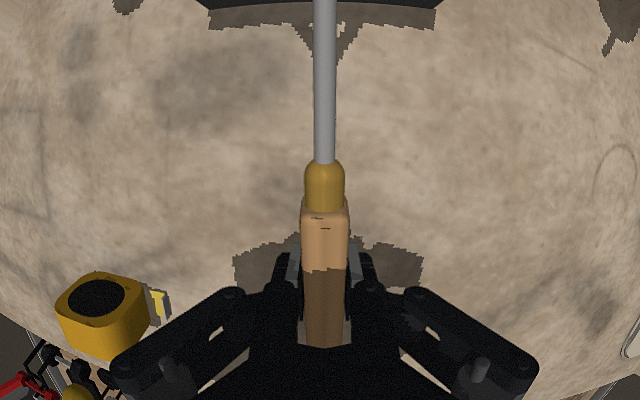

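It drags cleanly at about 2.7 N, with the loop against the near wall. Continuing.

Emit:
play_rows([
  {"tx":0,"ty":0.005,"tz":0,"turn":0,"claw":0},
  {"tx":0,"ty":0.011,"tz":0,"turn":0,"claw":0},
  {"tx":0,"ty":0.018,"tz":0,"turn":0,"claw":0},
  {"tx":0,"ty":0.025,"tz":0,"turn":0,"claw":0},
  {"tx":0,"ty":0.032,"tz":0,"turn":0,"claw":0},
  {"tx":0,"ty":0.039,"tz":0,"turn":0,"claw":0},
  {"tx":0,"ty":0.046,"tz":0,"turn":0,"claw":0},
  {"tx":0,"ty":0.053,"tz":0,"turn":0,"claw":0},
  {"tx":0,"ty":0.06,"tz":0,"turn":0,"claw":0},
  {"tx":0,"ty":0.067,"tz":0,"turn":0,"claw":0},
  {"tx":0,"ty":0.073,"tz":0,"turn":0,"claw":0},
  {"tx":0,"ty":0.078,"tz":0,"turn":0,"claw":0},
])

```text
clock: 9.13
ee_pos: [0.4289, -0.1187, 0.0337]
ee_rot: [3.142, 0.0, -1.407]
wrist_force: [2.4, 0.2, -0.6]
finger_gap: 0.215
```

```bash
python3 inc.py 0.42 -0.120 0.034 -80.5
python3 - <<'E'
from fit import *
for n in('scene','top'):
    d=snap(n,n+'8'); w=world(d); sl=w[...,2]
    r=(slice(120,280),slice(240,400)) if n=='scene' else (slice(100,250),slice(240,420))
    cv2.imwrite(f'pics/{n}8c.png',cv2.resize(d['image'][r][:,:,::-1],None,fx=4,fy=4,interpolation=cv2.INTER_CUBIC)[:600,:800])
    m=(abs(w[...,2]-.05)<.004)&(w[...,0]>.5)&(w[...,0]<.72)&(w[...,1]>-.22)&(w[...,1]<0.02)&(d['image'].max(-1)<110)
    q=w[m]; print(n,len(q),q.min(0),q.max(0),'xmin pt',q[q[:,0].argmin()],'ymin',q[q[:,1].argmin()])
E
```

```text
t 9.13 pos [ 0.4289 -0.1187  0.0337] yaw -80.64 J [-0.54  0.48  1.86 -0.    0.81  0.87] F [ 2.4  0.2 -0.6] gap 0.215
tx -0.0002 ty 0.0112 tz -0.0003 turn -0.0016  dist_rows 0.2
scene 169 [ 0.55558271 -0.15839046  0.04607266] [ 0.6875062  -0.01132698  0.05370006] xmin pt [ 0.55558271 -0.05055552  0.04722317] ymin [ 0.57742259 -0.15839046  0.04852302]
top 70 [ 0.55575065 -0.15441845  0.04614088] [ 0.68848083 -0.01857325  0.05256672] xmin pt [ 0.55575065 -0.03805957  0.04895295] ymin [ 0.57457173 -0.15441845  0.04814043]
```

View pics/scene8c.png

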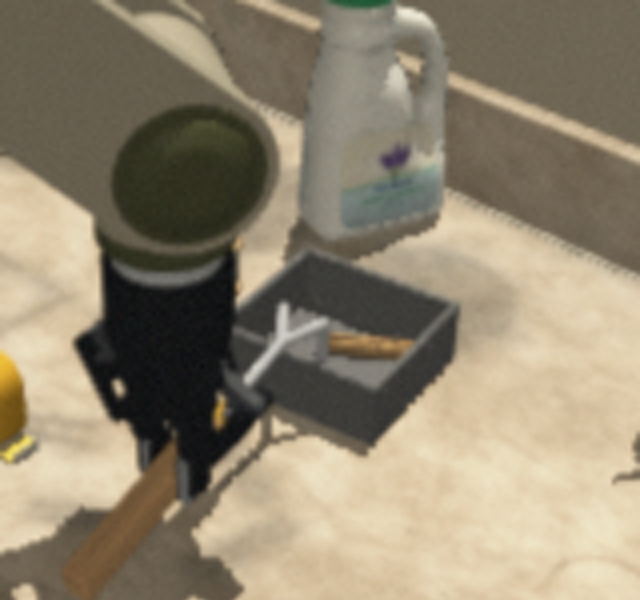

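View pics/top8c.png

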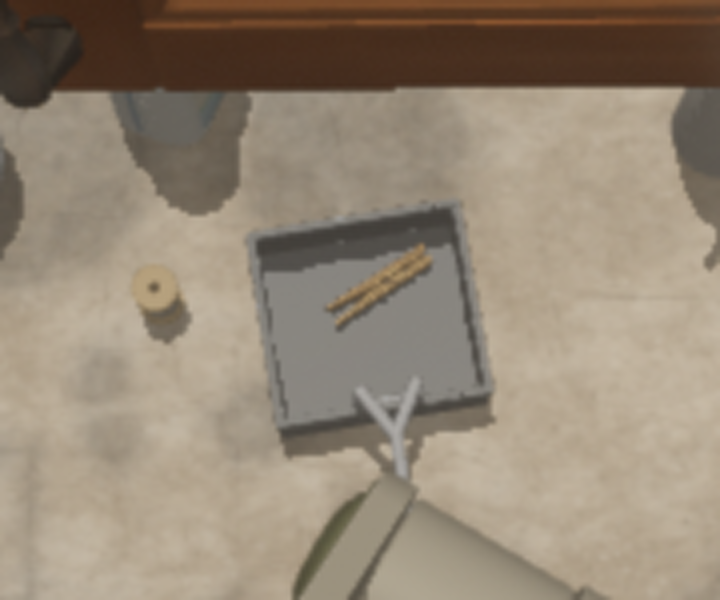

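The near rim's mid-point is at x≈0.565, yaw ~9.5°. That leaves about 10 mm to go.

Emit:
play_rows([
  {"tx":0,"ty":0.003,"tz":0,"turn":0,"claw":0},
  {"tx":0,"ty":0.006,"tz":0,"turn":0,"claw":0},
  {"tx":0,"ty":0.009,"tz":0,"turn":0,"claw":0},
  {"tx":0,"ty":0.012,"tz":0,"turn":0,"claw":0},
  {"tx":0,"ty":0.012,"tz":0,"turn":0,"claw":0},
  {"tx":0,"ty":0.012,"tz":0,"turn":0,"claw":0},
])

```text
clock: 9.73
ee_pos: [0.4196, -0.1201, 0.0337]
ee_rot: [3.141, 0.0, -1.407]
wrist_force: [-0.2, 0.3, -1.5]
finger_gap: 0.218
```

Emit:
play_rows([
  {"tx":0,"ty":-0.01,"tz":0,"turn":0,"claw":0},
  {"tx":0,"ty":-0.02,"tz":0,"turn":0,"claw":0},
  {"tx":0,"ty":-0.02,"tz":0,"turn":0,"claw":0},
])

```text
clock: 9.98
ee_pos: [0.4375, -0.1177, 0.0338]
ee_rot: [-3.14, -0.001, -1.407]
wrist_force: [0.9, 0.3, -0.2]
finger_gap: 0.219
```

```bash
python3 inc.py 0.42 -0.120 0.034 -80.5
python3 - <<'E'
from fit import *
for n in('scene','top'):
    d=snap(n,n+'9'); w=world(d)
    r=(slice(120,280),slice(240,400)) if n=='scene' else (slice(100,250),slice(240,420))
    cv2.imwrite(f'pics/{n}9c.png',cv2.resize(d['image'][r][:,:,::-1],None,fx=4,fy=4,interpolation=cv2.INTER_CUBIC)[:600,:800])
    m=(abs(w[...,2]-.048)<.006)&(w[...,0]>.5)&(w[...,0]<.59)&(w[...,1]>-.22)&(w[...,1]<0.02)&(d['image'].max(-1)<140)
    q=w[m]
    for lo in np.arange(-.18,-.02,.02):
        s=q[(q[:,1]>lo)&(q[:,1]<lo+.02)]
        if len(s): print(n,round(lo+.01,3),len(s),s[:,0].min().round(4))
E
```

```text
t 9.98 pos [ 0.4375 -0.1177  0.0338] yaw -80.6 J [-0.53  0.48  1.83  0.    0.82  0.88] F [ 0.9  0.3 -0.2] gap 0.219
tx -0.0008 ty 0.0221 tz -0.0002 turn -0.0011  dist_rows 0.4
scene -0.15 41 0.5619
scene -0.13 24 0.5586
scene -0.11 33 0.5532
scene -0.09 20 0.5517
scene -0.07 20 0.5493
scene -0.05 1 0.5515
scene -0.03 3 0.5854
top -0.15 34 0.5627
top -0.13 23 0.5604
top -0.11 16 0.5576
top -0.09 17 0.5534
top -0.07 22 0.5504
top -0.05 21 0.5465
top -0.03 48 0.5463
```

View pics/top9c.png

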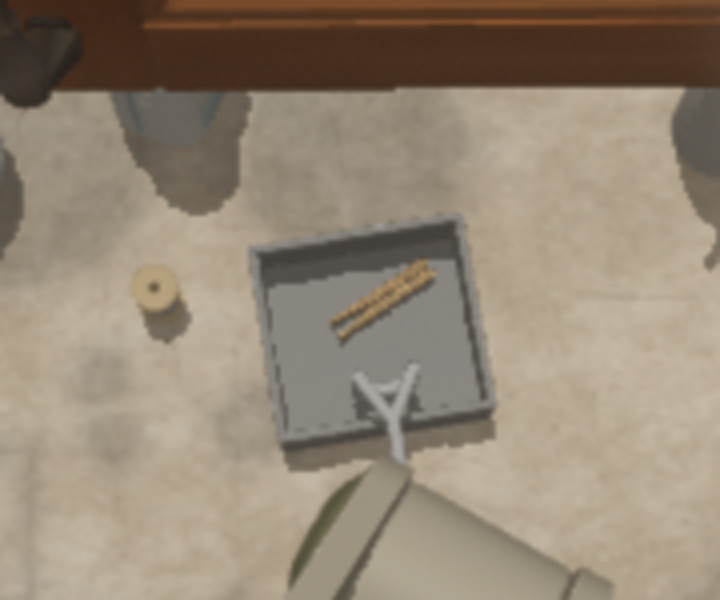

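The rim mid-point is at x≈0.555, as wanted, and the loop has been pushed back off the wall. Lifting straight up.

Emit:
play_rows([
  {"tx":0,"ty":0,"tz":-0.015,"turn":0,"claw":0},
  {"tx":0,"ty":0,"tz":-0.03,"turn":0,"claw":0},
  {"tx":0,"ty":0,"tz":-0.05,"turn":0,"claw":0},
  {"tx":0,"ty":0,"tz":-0.07,"turn":0,"claw":0},
  {"tx":0,"ty":0,"tz":-0.09,"turn":0,"claw":0},
  {"tx":0,"ty":0,"tz":-0.11,"turn":0,"claw":0},
  {"tx":0,"ty":0,"tz":-0.12,"turn":0,"claw":0},
  {"tx":0,"ty":0,"tz":-0.12,"turn":0,"claw":0},
  {"tx":0,"ty":0,"tz":-0.12,"turn":0,"claw":0},
])

```text
clock: 10.83
ee_pos: [0.4356, -0.1175, 0.1294]
ee_rot: [3.141, 0.0, -1.407]
wrist_force: [0.7, -0.2, -0.7]
finger_gap: 0.219
```

```bash
python3 inc.py 0.4428 -0.3136 0.13 -70.6
python3 - <<'E'
from fit import *
d=snap('scene','s10')
E
```

```text
t 10.83 pos [ 0.4356 -0.1175  0.1294] yaw -80.64 J [-0.53  0.32  1.72 -0.    1.09  0.88] F [ 0.7 -0.2 -0.7] gap 0.219
tx 0.2433 ty 0.0310 tz -0.0008 turn -0.1115  dist_rows 4.7
```

View pics/s10.png

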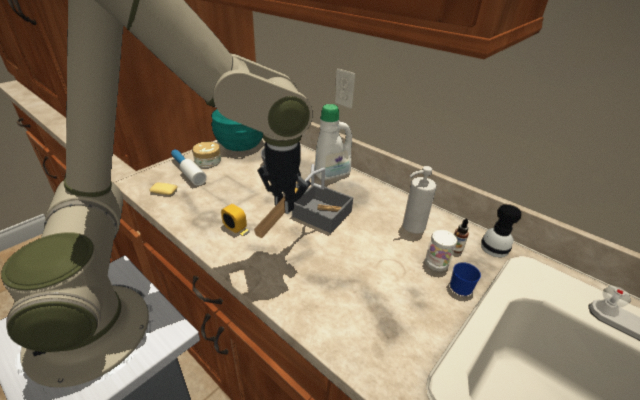

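The hook is out of the basket (loop raised above it at scene (318,178)), and the basket is upright. Carrying the hook back to its open starting spot.

Emit:
play_rows([
  {"tx":0.02,"ty":0.003,"tz":0,"turn":-0.01,"claw":0},
  {"tx":0.05,"ty":0.006,"tz":0,"turn":-0.02,"claw":0},
  {"tx":0.085,"ty":0.01,"tz":0,"turn":-0.04,"claw":0},
  {"tx":0.12,"ty":0.015,"tz":0,"turn":-0.06,"claw":0},
  {"tx":0.155,"ty":0.02,"tz":0,"turn":-0.07,"claw":0},
  {"tx":0.19,"ty":0.025,"tz":0,"turn":-0.09,"claw":0},
  {"tx":0.22,"ty":0.03,"tz":0,"turn":-0.1,"claw":0},
  {"tx":0.238,"ty":0.031,"tz":0,"turn":-0.11,"claw":0},
  {"tx":0.243,"ty":0.031,"tz":0,"turn":-0.11,"claw":0},
  {"tx":0.243,"ty":0.031,"tz":0,"turn":-0.11,"claw":0},
])

```text
clock: 11.72
ee_pos: [0.4426, -0.3137, 0.1285]
ee_rot: [3.141, 0.002, -1.236]
wrist_force: [0.2, 0.5, -1.3]
finger_gap: 0.217
```

```bash
python3 inc.py 0.4428 -0.3136 0.018 -70.6
```

```text
t 11.72 pos [ 0.4426 -0.3137  0.1285] yaw -70.83 J [-0.83  0.47  1.48  0.    1.2   0.4 ] F [ 0.2  0.5 -1.3] gap 0.217
tx 0.0002 ty -0.0004 tz 0.1381 turn -0.0026  dist_rows 2.6
```

Emit:
play_rows([
  {"tx":0,"ty":0,"tz":0.02,"turn":0,"claw":0},
  {"tx":0,"ty":0,"tz":0.045,"turn":0,"claw":0},
  {"tx":0,"ty":0,"tz":0.07,"turn":0,"claw":0},
  {"tx":0,"ty":0,"tz":0.095,"turn":0,"claw":0},
  {"tx":0,"ty":0,"tz":0.112,"turn":0,"claw":0},
  {"tx":0,"ty":0,"tz":0.124,"turn":0,"claw":0},
  {"tx":0,"ty":0,"tz":0.131,"turn":0,"claw":0},
  {"tx":0,"ty":0,"tz":0.136,"turn":0,"claw":0},
  {"tx":0,"ty":0,"tz":0.138,"turn":0,"claw":0},
  {"tx":0,"ty":0,"tz":0.138,"turn":0,"claw":0},
  {"tx":0,"ty":0,"tz":0.138,"turn":0,"claw":0},
])

```text
clock: 12.63
ee_pos: [0.4432, -0.3136, 0.0199]
ee_rot: [-3.141, -0.001, -1.235]
wrist_force: [-0.1, -0.1, -1.2]
finger_gap: 0.22
```

```bash
python3 inc.py 0.4428 -0.3136 0.016 -70.6
```

```text
t 12.63 pos [ 0.4432 -0.3136  0.0199] yaw -70.74 J [-0.83  0.61  1.6   0.    0.93  0.4 ] F [-0.1 -0.1 -1.2] gap 0.22
tx -0.0002 ty 0.0004 tz 0.0048 turn -0.0015  dist_rows 0.1
```

Still ~3 mm up with no contact; I'll lower 3 mm more, then check before opening.

Emit:
play_rows([
  {"tx":0,"ty":0,"tz":0.002,"turn":0,"claw":0},
  {"tx":0,"ty":0,"tz":0.004,"turn":0,"claw":0},
  {"tx":0,"ty":0,"tz":0.004,"turn":0,"claw":0},
])

```text
clock: 12.88
ee_pos: [0.4431, -0.3137, 0.0165]
ee_rot: [-3.141, -0.001, -1.235]
wrist_force: [0.5, 0.2, 0.6]
finger_gap: 0.222
```

Emit:
play_rows([
  {"tx":0,"ty":0,"tz":0,"turn":0,"claw":0.26},
  {"tx":0,"ty":0,"tz":0,"turn":0,"claw":0.3},
  {"tx":0,"ty":0,"tz":0,"turn":0,"claw":0.4},
  {"tx":0,"ty":0,"tz":0,"turn":0,"claw":0.5},
  {"tx":0,"ty":0,"tz":0,"turn":0,"claw":0.6},
  {"tx":0,"ty":0,"tz":0,"turn":0,"claw":0.6},
  {"tx":0,"ty":0,"tz":0,"turn":0,"claw":0.6},
])

```text
clock: 13.47
ee_pos: [0.4429, -0.3135, 0.0161]
ee_rot: [3.142, 0.0, -1.235]
wrist_force: [-0.5, -0.4, -0.8]
finger_gap: 0.596
```

```bash
python3 inc.py 0.4428 -0.3136 0.2 -70.6; python3 -c "
from h import *
snap('wrist','w11')"
```

```text
t 13.47 pos [ 0.4429 -0.3135  0.0161] yaw -70.74 J [-0.83  0.62  1.6  -0.    0.92  0.4 ] F [-0.5 -0.4 -0.8] gap 0.596
tx 0.0001 ty 0.0002 tz -0.2299 turn -0.0015  dist_rows 4.4
```

View pics/w11.png

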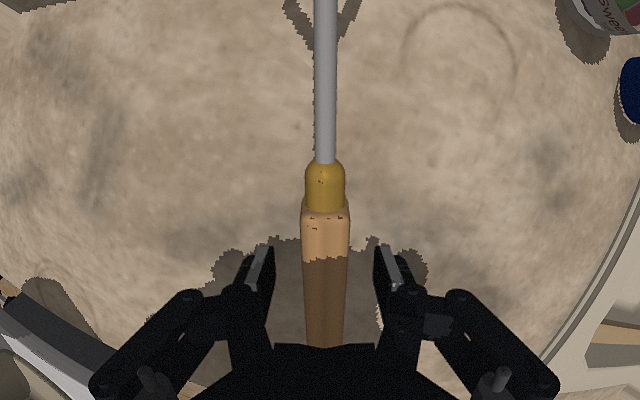

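The hook stands on the worktop between the open fingers. Retreating upward.

Emit:
play_rows([
  {"tx":0,"ty":0,"tz":-0.02,"turn":0,"claw":0.6},
  {"tx":0,"ty":0,"tz":-0.05,"turn":0,"claw":0.6},
  {"tx":0,"ty":0,"tz":-0.09,"turn":0,"claw":0.6},
  {"tx":0,"ty":0,"tz":-0.13,"turn":0,"claw":0.6},
  {"tx":0,"ty":0,"tz":-0.17,"turn":0,"claw":0.6},
  {"tx":0,"ty":0,"tz":-0.2,"turn":0,"claw":0.6},
  {"tx":0,"ty":0.05,"tz":-0.22,"turn":0,"claw":0.6},
  {"tx":0,"ty":0.1,"tz":-0.23,"turn":0,"claw":0.6},
  {"tx":0,"ty":0.12,"tz":-0.23,"turn":0,"claw":0.6},
  {"tx":0,"ty":0.12,"tz":-0.23,"turn":0,"claw":0.6},
  {"tx":0,"ty":0.12,"tz":-0.23,"turn":0,"claw":0.6},
  {"tx":0,"ty":0.12,"tz":-0.23,"turn":0,"claw":0.6},
])

```text
clock: 14.52
ee_pos: [0.3528, -0.3449, 0.2]
ee_rot: [-3.141, 0.0, -1.234]
wrist_force: [0.4, -0.8, 0.9]
finger_gap: 0.6
```

```bash
python3 - <<'E'
from fit import *
for n in('scene','top'):
    d=snap(n,n+'12'); w=world(d)
    m=(abs(w[...,2]-.048)<.006)&(w[...,0]>.5)&(w[...,0]<.59)&(w[...,1]>-.22)&(w[...,1]<0.02)&(d['image'].max(-1)<140)
    q=w[m]
    print(n,[(round(lo+.01,3),q[(q[:,1]>lo)&(q[:,1]<lo+.02)][:,0].min().round(4)) for lo in np.arange(-.16,-.04,.02)])
    z=w[...,2]; 
    for nm,b in(('round',(.62,.82,.1,.28)),('hook',(.33,.62,-.37,-.22))):
        s=w[(z>.01)&(z<.08)&(w[...,0]>b[0])&(w[...,0]<b[1])&(w[...,1]>b[2])&(w[...,1]<b[3])]
        print(nm,s.min(0).round(3),s.max(0).round(3))
E
python3 inc.py 0.4428 -0.3136 0.2 -70.6
```

```text
t 14.57 pos [ 0.353  -0.3448  0.1999] yaw -70.69 J [-1.01  0.31  1.5   0.    1.33  0.22] F [ 1.  -0.3 -0.6] gap 0.598
tx 0.0004 ty -0.1189 tz -0.0001 turn -0.0010  dist_rows 2.3Traceback (most recent call last):
  File "<stdin>", line 6, in <module>
    return umr_minimum(a, axis, None, out, keepdims, initial, where)
ValueError: zero-size array to reduction operation minimum which has no identity
```

View pics/scene12.png

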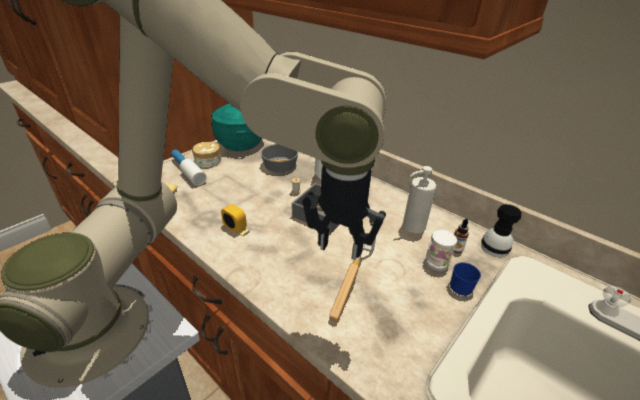

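The arm blocks the scene camera; checking with the top view.

Run:
```python
from fit import *
d=snap('top','top12'); w=world(d)
m=(abs(w[...,2]-.048)<.006)&(w[...,0]>.5)&(w[...,0]<.59)&(w[...,1]>-.22)&(w[...,1]<0.02)&(d['image'].max(-1)<140)
q=w[m]
for lo in np.arange(-.18,-.02,.02):
    s=q[(q[:,1]>lo)&(q[:,1]<lo+.02)]
    if len(s): print(round(lo+.01,3),s[:,0].min().round(4))
z=w[...,2]
for nm,b in(('round',(.62,.82,.1,.28)),('hook',(.48,.62,-.37,-.2))):
    s=w[(z>.01)&(z<.08)&(w[...,0]>b[0])&(w[...,0]<b[1])&(w[...,1]>b[2])&(w[...,1]<b[3])]
    print(nm,s.min(0).round(3),s.max(0).round(3))
```

```text
-0.15 0.5626
-0.13 0.5601
-0.11 0.5575
-0.09 0.5525
-0.07 0.5505
-0.05 0.5465
-0.03 0.5461
round [0.658 0.137 0.01 ] [0.773 0.263 0.054]
hook [ 0.481 -0.308  0.01 ] [ 0.59  -0.247  0.068]
```

View pics/top12.png

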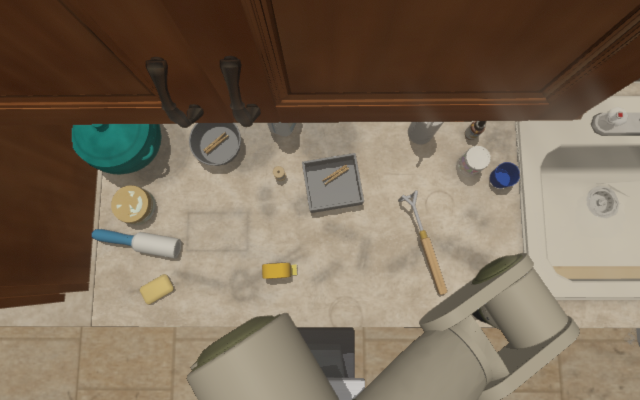

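The top view shows the basket at (332,183), upright with its peg inside. The hook rests at (425,245), clear of both baskets. The round basket is unmoved at (217,144), and the arm is clear. Handing in.

```bash
python3 -c "
from bench import robot
print(robot.sign_off())"
```

```text
the job is handed in; nothing more can be done
None
```

The rectangular basket now stands with the middle of its near rim at about x = 0.555, 3 cm in front of the cabinet doors. I handed the job in at about 14.6 s, well within the 64 s limit.

I gripped the hook by its handle, lowered the bent end inside behind the near wall and dragged the basket out with about 2.5 N of pull. I then pushed the loop back off the wall, lifted it out, and set the hook down where it started.

Last checks, from the top camera:
- **Basket:** it is upright with its peg still inside. It is turned about 9–10°, as it was at the start.
- **Round basket:** it is unmoved to within about 1–2 mm.
- **Hook:** it rests on its tail and foot, about 8 cm or more from the nearest basket.
- **Arm:** it is clear of everything at TCP height 0.20 m, with no contact force showing.

One check failed: the arm blocked the scene camera at the end, so that view could not confirm the final position. The scene and top cameras had agreed on the rim to about 3 mm just before the hook was lifted out.

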